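# Clear the cafe counter by kind

### The job

Clear away what the guests have left on the counter, sorted by kind: stand the red cup and the white cup upright, each in an empty bay of the blue cup carrier, stand the green bottle and the amber bottle upright, each in an empty pocket of the yellow crate, and lay the spoon flat in the steel pan. Keep cups and bottles upright throughout and set them down gently instead of dropping them. Leave the cup and the bottle that are already stored where they are.

Things in the scene. Friction and masses are not known exactly. Their poses are not given: they have to be found in the camera images.
- red_cup_center (a point): Red (inside too, white rim) espresso cup standing upright on the counter, 60 mm across the rim, 38 mm across the foot, 60 mm high, straight-sided in its upper half. Its small ear handle, 8 mm thick, stands out on its own +y side to 50 mm from the cup's axis, between 24 and 54 mm above the foot; the 60 mm width across its own x axis is clear to grip. Point: on the axis, half-way up (30 mm above the foot); z is up
- white_cup_center (a point): Cream-white (inside too) espresso cup standing upright on the counter, 60 mm across the rim, 38 mm across the foot, 60 mm high, straight-sided in its upper half. Its small ear handle, 8 mm thick, stands out on its own +y side to 50 mm from the cup's axis, between 24 and 54 mm above the foot; the 60 mm width across its own x axis is clear to grip. Point: on the axis, half-way up (30 mm above the foot); z is up
- green_bottle_center (a point): Empty green glass juice bottle with cap, standing upright on the counter, round, 135 mm high; body 54 mm across up to 70 mm above its foot, then a shoulder narrowing to a straight neck with cap, 27 mm across, from 98 to 135 mm above the foot. Point: on the axis, half-way up (67.5 mm above the foot); z is up
- amber_bottle_center (a point): Empty amber-brown glass juice bottle with cap, standing upright on the counter, round, 135 mm high; body 54 mm across up to 70 mm above its foot, then a shoulder narrowing to a straight neck with cap, 27 mm across, from 98 to 135 mm above the foot. Point: on the axis, half-way up (67.5 mm above the foot); z is up
- spoon_grip (a point): Teaspoon lying flat on the counter, 133 mm long: red handle 85 mm long, 12 mm wide and 11 mm thick, brass neck and round brass bowl 30 mm across. x runs along it towards the bowl. Point: in the middle of the handle's thickness near the balance point; the handle's end lies 50 mm behind it, the handle's front end 35 mm ahead and the bowl's tip 83 mm ahead. z is up
- cup_carrier: Blue square cup carrier, fixed to the counter, 186 by 186 mm, walls 5 mm thick and 24 mm high, a round post 12 mm thick and 30 mm high at each corner. Its floor is 6 mm thick and a low cross 16 mm high parts it into four bays 86 mm square, centred 45 mm to either side of its middle in its x and y. The bay at +x, +y already holds a cup; the other three are empty. Origin: centre of the underside; x and y run along its sides, z up
- bottle_crate: Yellow square bottle crate, fixed to the counter, 180 by 180 mm, 75 mm high, walls 5 mm thick. Its floor is 5 mm thick and a cross-shaped divider about 65 mm high parts it into four pockets 82 mm square, centred 44 mm to either side of its middle in its x and y. The pocket at +x, +y already holds a bottle; the other three are empty. Origin: centre of the underside; x and y run along its sides, z up
- cutlery_pan: Steel cutlery pan, fixed to the counter, open on top, 65 mm deep with a 3 mm floor; inside 159 mm long (its x) and 144 mm wide (its y), rim flange 176 by 162 mm. Empty. Origin: centre of the underside, z up
- stored_cup_center (a point): Teal-blue espresso cup of the same size and shape as the others, already standing in the cup carrier's +x, +y bay with its handle turned towards the outer corner, roughly; it stays there. Point: on its axis, half-way up
- stored_bottle_center (a point): Clear pale bottle with blue cap, same size and shape as the others, already standing in the crate's +x, +y pocket; it stays there. Point: on its axis, half-way up

How it is judged:
At the end, for the whole second after the job is handed in: Loose cups stand (tilt under 0.12 rad, height within 5 mm) on the carrier's floor, loose bottles likewise on the crate's floor; the spoon lies flat (under 0.2 rad) on the pan's floor; all released and at rest; the stored cup and bottle stand within 20 mm of where they were (x of red_cup_center in the frame of cup_carrier between -0.08 and 0.08 m and y of red_cup_center in the frame of cup_carrier between -0.08 and 0.08 m and z of red_cup_center in the frame of cup_carrier between 0.031 and 0.041 m and angle between each of red_cup_center, white_cup_center, green_bottle_center, amber_bottle_center, stored_cup_center, stored_bottle_center's own z axis and vertical below 0.12 rad and x of white_cup_center in the frame of cup_carrier between -0.08 and 0.08 m and y of white_cup_center in the frame of cup_carrier between -0.08 and 0.08 m and z of white_cup_center in the frame of cup_carrier between 0.031 and 0.041 m and x of green_bottle_center in the frame of bottle_crate between -0.08 and 0.08 m and y of green_bottle_center in the frame of bottle_crate between -0.08 and 0.08 m and z of green_bottle_center in the frame of bottle_crate between 0.067 and 0.078 m and x of amber_bottle_center in the frame of bottle_crate between -0.08 and 0.08 m and y of amber_bottle_center in the frame of bottle_crate between -0.08 and 0.08 m and z of amber_bottle_center in the frame of bottle_crate between 0.067 and 0.078 m and x of spoon_grip in the frame of cutlery_pan between -0.08 and 0.08 m and y of spoon_grip in the frame of cutlery_pan between -0.073 and 0.073 m and z of spoon_grip in the frame of cutlery_pan between 0.003 and 0.02 m and angle between spoon_grip's own z axis and vertical below 0.2 rad and linear speed of each of red_cup, white_cup, green_bottle, amber_bottle, spoon below 0.02 m/s and angular speed of each of red_cup, white_cup, green_bottle, amber_bottle, spoon below 0.2 rad/s and z of stored_cup_center in the frame of cup_carrier between 0.031 and 0.041 m and distance of each of stored_cup_center, stored_bottle_center from where it was at the start of the episode below 0.02 m and z of stored_bottle_center in the frame of bottle_crate between 0.067 and 0.078 m); the robot touches nothing.
It fails at once if a cup or bottle is tipped by more than 40 degrees (angle between any of red_cup_center, white_cup_center, green_bottle_center, amber_bottle_center's own z axis and vertical above 0.7 rad).
It fails at once if a cup or bottle is dropped: it falls freely for more than about 25 mm ((linear speed of red_cup above 0.7 m/s and contact force between red_cup and the fingers below 0.05 N) or (linear speed of white_cup above 0.7 m/s and contact force between white_cup and the fingers below 0.05 N) or (linear speed of green_bottle above 0.7 m/s and contact force between green_bottle and the fingers below 0.05 N) or (linear speed of amber_bottle above 0.7 m/s and contact force between amber_bottle and the fingers below 0.05 N)).
It fails at once if the cup or the bottle that was already stored is shifted by more than 20 mm or tipped (distance of any of stored_cup_center, stored_bottle_center from where it was at the start of the episode above 0.02 m or angle between any of stored_cup_center, stored_bottle_center's own z axis and vertical above 0.4 rad).
It also fails if it takes over 136 s, if anything falls off the work surface, if the arm or the gripper's body presses on something with over 40 N, if the wrist force passes 120 N, or if a joint passes its speed limit or range.

### The arm

A 6-joint arm with a two-finger parallel gripper is mounted at the origin on the work surface. World frame = base frame: x ahead of the robot, y to its left, z up, the work surface at z = 0. Lengths are in m, angles in rad, forces in N, time in s.
With the tool pointing down it reaches from about 0.375 to 0.925 m from the base axis. Payload 5.7 kg.
Tool frame: the origin (TCP) lies midway between the tips of the shut fingers; the grasp point (between the pads) lies 19 mm behind it; z points along the fingers, x is the direction in which the jaws open and shut, and the axes are right-handed (so a half turn about z gives the same grasp; the last joint's range is limited). The gripper opens to 88 mm and grips with 3 to 60 N. Pads are 20 mm wide; open, the fingers measure 115 mm over their backs; the gripper's body (75 mm by 178 mm) begins 61 mm behind the grasp point.
Start: joints at [-1.291, 0.359, 1.51, -0, 1.272, -0.115], TCP at [0.231, -0.554, 0.223] pointing down, gripper open.
Joint ranges: [-2.97, 2.97], [-1.01, 2.36], [0.21, 2.38], [-0.96, 4.11], [0.2, 2.71], [-2.98, 2.98]. Speed limits (rad/s): [2.39, 2.39, 3.14, 3.14, 3.14, 3.14].

### API

Orientations are given as a unit quaternion [x, y, z, w].
In Python, from bench import move_ptp, servo_line, goto_joints, move_gripper, sleep, inverse_kinematics, capture, PlanningError, close_job, spot_in, silhouettes, current_clock, current_joint_pos, current_qvel, current_joint_torque, current_position, current_orientation, current_force, current_torque, current_finger_gap gives the robot as it stands. Calls block until the motion is done:
- move_ptp(position, orientation): joint-space move of the TCP to a pose.
- servo_line(position, orientation=None, rate=0.15, contact_N=None): straight line of the TCP; orientation=None keeps the orientation; rate is the mean speed in m/s. With contact_N (N) it stops when the force on the tool has changed by that much, and returns True; else False.
- goto_joints(angles): joint-space move.
- move_gripper(opening): finger opening in m; the grip force is fixed at half the most; returns when the fingers have stopped.
- sleep(seconds).
- inverse_kinematics(position, orientation): joint angles nearest the present ones, or None.
- capture(name): name is "scene" or "top"; returns a dict with "image" (420x560x3 uint8, blue, green, red), "range_z" (420x560 float32, m along the optical axis (not along the pixel's ray), 0 where there is no reading), "intrinsics" (3x3 intrinsics, pixels), "k1" (the pictures are not rectified: a ray, as slopes to the right and down, at radius r is drawn at 1 + k1 r^2 times it, then the intrinsics apply), "R" (3x3) and "t" (3): a world point X has camera coordinates R X + t. Camera axes: x right, y down, z forward; pixel columns grow to the right and rows downward; lengths in m; the calibration is good to about 2 mm. A picture is of the moment at which its call begins.
A pose or a line that the arm cannot do raises PlanningError and nothing moves.
- close_job(): hands the job in, once; it reports no verdict.
Trained networks look in the newest picture that a camera, given by its name, has taken for a name from the list of things; names that differ only in an ending like _2 or _b are one class to them, and where a whole thing is asked for, a point or a joint stands for the part that bears it (a point fixed in the world has none). Each returns a list of dicts, best first, with "conf" (0 to 1); they miss things now and then, are a little off and sometimes report something else, mostly with a low value. They report only what shows in the picture. A call takes as long as a camera call.
- spot_in(camera, query): "xy" ([column, row] in pixels, amid what is visible of it).
- silhouettes(camera, query): "region" (420x560 bool, what is visible of it) and "xy" ([column, row] in pixels, amid what is visible of it).
Readings, each from a call of its own:
- current_clock(): time.
- current_joint_pos(): joint angles.
- current_qvel(): joint speeds.
- current_joint_torque(): joint torques, N m.
- current_position(): TCP position.
- current_orientation(): TCP orientation.
- current_force(): force on the tool from outside, world axes, zero at the start.
- current_torque(): the same for the moment, N m.
- current_finger_gap(): finger opening in m.
Only numpy, scipy, OpenCV 4.12 (cv2) and the standard library are available. Lean on these libraries where they do the work, as an engineer would, in place of code of your own. Each camera call takes 0.05 s, during which the arm holds its last target. There are 200 camera calls.

## Working session

There is one attempt and no reset: what is moved stays moved. The work goes in short steps, each a Python script; the robot and the scene stay as the last script left them, time stands still between calls to the robot, and variables do not carry over. Pictures are saved under pics/ and viewed, about 12 in all and at most 16, crops included, and the job is handed in when it is done.

```bash
mkdir -p pics; ls; cat > h.py <<'E'
import numpy as np, cv2
from bench import *
def cloud(c):
    K=c["intrinsics"];z=c["range_z"];h,w=z.shape
    u,v=np.meshgrid(np.arange(w),np.arange(h))
    p=cv2.undistortPoints(np.stack([u,v],-1).reshape(-1,1,2).astype(float),np.array(K,float),np.array([c["k1"],0,0,0.])).reshape(h,w,2)
    X=np.dstack([p[...,0]*z,p[...,1]*z,z])
    W=(X-np.array(c["t"]))@np.array(c["R"])
    W[z<=0]=np.nan
    return W
E
python3 - <<'E'
from h import *
for n in("scene","top"):
    c=capture(n);cv2.imwrite(f"pics/{n}0.png",c["image"]);W=cloud(c)
    print(n,c["k1"],-np.array(c["R"]).T@c["t"])
    for q in "red_cup_center white_cup_center green_bottle_center amber_bottle_center spoon_grip cup_carrier bottle_crate cutlery_pan stored_cup_center stored_bottle_center".split():
        for s in silhouettes(n,q)[:2]:
            P=W[s["region"]];P=P[~np.isnan(P[:,0])]
            print(q,round(s["conf"],2),np.round(s["xy"]),len(P),*(np.round(np.percentile(P,[2,50,98],axis=0),3).tolist() if len(P) else []))
E
```

```text
pics
scene -0.057370788848345775 [ 0.97159455 -0.18799368  0.60976336]
red_cup_center 0.93 [135. 205.] 896 [0.339, -0.287, 0.006] [0.379, -0.26, 0.045] [0.411, -0.235, 0.062]
white_cup_center 0.74 [209. 200.] 877 [0.385, -0.146, 0.015] [0.417, -0.119, 0.045] [0.441, -0.093, 0.063]
green_bottle_center 0.77 [363. 143.] 1030 [0.353, 0.244, 0.005] [0.377, 0.261, 0.071] [0.391, 0.286, 0.136]
amber_bottle_center 0.91 [267. 189.] 1280 [0.416, -0.023, 0.002] [0.443, -0.002, 0.073] [0.456, 0.026, 0.137]
spoon_grip 0.65 [311. 186.] 372 [0.342, 0.087, -0.0] [0.41, 0.116, 0.008] [0.465, 0.141, 0.013]
cup_carrier 0.57 [302. 285.] 8620 [0.542, -0.08, 0.004] [0.634, -0.002, 0.007] [0.727, 0.103, 0.026]
bottle_crate 0.75 [137. 312.] 12528 [0.512, -0.357, 0.003] [0.602, -0.29, 0.037] [0.692, -0.183, 0.076]
bottle_crate 0.45 [133. 202.] 911 [0.339, -0.288, 0.01] [0.379, -0.261, 0.045] [0.411, -0.235, 0.062]
cutlery_pan 0.66 [414. 216.] 7090 [0.502, 0.188, 0.002] [0.581, 0.28, 0.027] [0.669, 0.343, 0.066]
stored_cup_center 0.93 [344. 280.] 1369 [0.637, 0.027, 0.007] [0.675, 0.058, 0.048] [0.722, 0.085,
[... 625 characters left out ...]
 0.24 [163. 265.] 895 [0.338, 0.246, 0.001] [0.362, 0.26, 0.084] [0.386, 0.289, 0.137]
spoon_grip 0.96 [246. 244.] 347 [0.344, 0.088, -0.0] [0.407, 0.116, 0.009] [0.46, 0.138, 0.013]
cup_carrier 0.95 [298. 145.] 6903 [0.539, -0.079, 0.001] [0.622, 0.002, 0.006] [0.721, 0.103, 0.026]
bottle_crate 0.95 [440. 155.] 8316 [0.508, -0.357, 0.001] [0.594, -0.291, 0.024] [0.686, -0.179, 0.075]
cutlery_pan 0.73 [174. 157.] 6951 [0.497, 0.189, -0.0] [0.591, 0.279, 0.004] [0.667, 0.344, 0.066]
stored_cup_center 0.65 [275. 111.] 766 [0.648, 0.028, 0.01] [0.688, 0.056, 0.042] [0.712, 0.084, 0.068]
stored_bottle_center 0.9 [410. 124.] 962 [0.621, -0.242, 0.011] [0.637, -0.215, 0.087] [0.665, -0.197, 0.141]
```

View pics/top0.png

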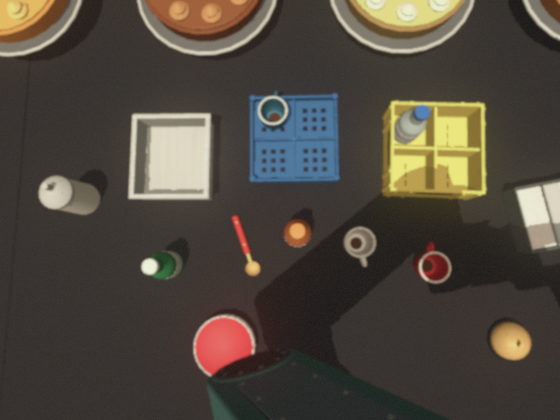

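View pics/scene0.png

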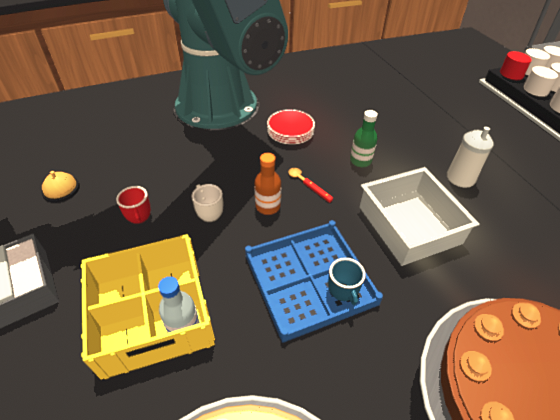

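The top view has +x up and +y left. The red cup's handle points up (431,247), and the white cup's points down (365,262). The spoon bowl is at (253,268), and no container is rotated much. Next I'll do the precise fits.

```bash
cat > m.py <<'E'
from h import *
from scipy.optimize import least_squares
def circ(P,r=None):
    f=(lambda p:np.hypot(P[:,0]-p[0],P[:,1]-p[1])-(r or p[2]))
    s=least_squares(f,[*np.median(P[:,:2],0),r or .03],loss="soft_l1",f_scale=.001)
    return s.x.round(4),round(float(np.abs(s.fun).mean()),4)
def pts(n,q):
    W=cloud(CAP[n]);s=silhouettes(n,q)
    if not s: return np.zeros((0,3))
    P=W[s[0]["region"]];return P[~np.isnan(P[:,0])]
CAP={}
def cap():
    for n in("scene","top"): CAP[n]=capture(n)
E
python3 - <<'E'
from m import *
cap()
for n in CAP:
    print(n)
    for q in("red_cup_center","white_cup_center","stored_cup_center"):
        P=pts(n,q);dz=.006*(q[0]=="s")
        R=P[(P[:,2]>.0565+dz)&(P[:,2]<.066+dz)];c,e=circ(R,.0285)
        B=P[(P[:,2]>.02+dz)]; d=B[:,:2]-c[:2]; r=np.hypot(*d.T);H=d[(r>.035)&(r<.055)]
        print(q,c,e,len(R),"handle",len(H),np.degrees(np.arctan2(*H.mean(0)[::-1])) if len(H) else None)
    for q in("green_bottle_center","amber_bottle_center","stored_bottle_center"):
        P=pts(n,q);dz=.005*(q[0]=="s")
        C=P[(P[:,2]>.13+dz)];B=P[(P[:,2]>.015+dz)&(P[:,2]<.07+dz)];N=P[(P[:,2]>.1+dz)&(P[:,2]<.13+dz)]
        print(q,"cap",len(C),((C.min(0)+C.max(0))/2).round(4)if len(C)else"","body",len(B),circ(B,.027),"neck",len(N),circ(N,.0135))
    for q,lo,hi in(("cup_carrier",.019,.028),("bottle_crate",.07,.08),("cutlery_pan",.06,.07)):
        P=pts(n,q);P=P[(P[:,2]>lo)&(P[:,2]<hi)]
        (cx,cy),wh,a=cv2.minAreaRect((P[:,:2]*1000).astype(np.float32));print(q,len(P),round(cx,1),round(cy,1),np.round(wh),round(a,1))
    P=pts(n,"spoon_grip");P=P[(P[:,2]>.003)&(P[:,2]<.016)]
    (cx,cy),wh,a=cv2.minAreaRect((P[:,:2]*1000).astype(np.float32));print("spoon",cx,cy,wh,a)
    m=P[:,:2].mean(0);_,_,V=np.linalg.svd(P[:,:2]-m);d=V[0]*(-np.sign(V[0][0]));t=(P[:,:2]-m)@d
    w=(P[:,:2]-m)@[-d[1],d[0]]
    hd=t<np.min(t)+.08;print(" bowlward",d,np.degrees(np.arctan2(d[1],d[0])),"len",np.ptp(t),"grip",m+d*(t.min()+.05), "hmean w",w[hd].mean(), "slope",np.polyfit(t[hd],w[hd],1))
E
```

```text
scene
red_cup_center [ 0.3664 -0.2619  0.0285] 0.0015 191 handle 48 3.869731328039598
white_cup_center [ 0.413  -0.1185  0.0285] 0.0013 229 handle 6 -167.00842676716337
stored_cup_center [0.6793 0.0552 0.0285] 0.0013 315 handle 67 -8.102516685750443
  return _methods._mean(a, axis=axis, dtype=dtype,
  ret = um.true_divide(
Traceback (most recent call last):
  File "m.py", line 5, in circ
    s=least_squares(f,[*np.median(P[:,:2],0),r or .03],loss="soft_l1",f_scale=.001)
ValueError: Initial guess is outside of provided bounds
```

```bash
sed -i 's/^def circ.*/&\n    if len(P)<15: return None,None/' m.py
python3 - <<'E' 2>&1
from m import *
cap()
for n in CAP:
    print(n)
    for q in("red_cup_center","white_cup_center","stored_cup_center"):
        P=pts(n,q);dz=.006*(q[0]=="s")
        R=P[(P[:,2]>.0565+dz)&(P[:,2]<.066+dz)];c,e=circ(R,.0285)
        B=P[(P[:,2]>.02+dz)]; d=B[:,:2]-c[:2]; r=np.hypot(*d.T);H=d[(r>.037)&(r<.055)]
        print(q,c,e,len(R),"handle",len(H),np.degrees(np.arctan2(*H.mean(0)[::-1])) if len(H) else None)
    for q in("green_bottle_center","amber_bottle_center","stored_bottle_center"):
        P=pts(n,q);dz=.005*(q[0]=="s")
        C=P[(P[:,2]>.13+dz)];B=P[(P[:,2]>.015+dz)&(P[:,2]<.07+dz)];N=P[(P[:,2]>.1+dz)&(P[:,2]<.13+dz)]
        print(q,"cap",len(C),((C.min(0)+C.max(0))/2).round(4)if len(C)else"","body",len(B),circ(B,.027),"neck",len(N),circ(N,.0135))
    for q,lo,hi in(("cup_carrier",.019,.028),("bottle_crate",.07,.08),("cutlery_pan",.06,.07)):
        P=pts(n,q);P=P[(P[:,2]>lo)&(P[:,2]<hi)]
        (cx,cy),wh,a=cv2.minAreaRect((P[:,:2]*1000).astype(np.float32));print(q,len(P),round(cx,1),round(cy,1),np.round(wh),round(a,1))
    P=pts(n,"spoon_grip");P=P[(P[:,2]>.003)&(P[:,2]<.016)]
    m=P[:,:2].mean(0);_,_,V=np.linalg.svd(P[:,:2]-m);d=V[0]*(-np.sign(V[0][0]));t=(P[:,:2]-m)@d
    w=(P[:,:2]-m)@[-d[1],d[0]]
    hd=t<np.min(t)+.08;print("spoon bowlward",d,np.degrees(np.arctan2(d[1],d[0])),"len",np.ptp(t),"grip",m+d*(t.min()+.05), "hmean w",w[hd].mean(), "slope",np.polyfit(t[hd],w[hd],1))
a=CAP["top"]["image"][205:290,330:470];b=CAP["scene"]["image"][170:235,100:240]
cv2.imwrite("pics/cups.png",np.vstack([cv2.resize(a,(700,425)),cv2.resize(b,(700,325))])[:, :][:600])
E
```

```text
scene
red_cup_center [ 0.3665 -0.262   0.0285] 0.0015 200 handle 42 4.118514762341183
white_cup_center [ 0.4131 -0.1184  0.0285] 0.0013 216 handle 5 -166.16122701224418
stored_cup_center [0.6794 0.0552 0.0285] 0.0013 316 handle 59 -7.985885012996595
green_bottle_center cap 97 [0.3642 0.2711 0.1343] body 429 (array([0.4017, 0.2436, 0.027 ]), 0.0067) neck 133 (array([0.3817, 0.2587, 0.0135]), 0.0037)
amber_bottle_center cap 125 [0.4298 0.0037 0.1339] body 475 (array([0.4283, 0.0039, 0.027 ]), 0.0007) neck 152 (array([0.4283, 0.0039, 0.0135]), 0.0006)
stored_bottle_center cap 285 [ 0.6502 -0.2231  0.1387] body 305 (array([ 0.6483, -0.223 ,  0.027 ]), 0.0006) neck 211 (array([ 0.6492, -0.2236,  0.0135]), 0.0004)
cup_carrier 1276 632.6 13.2 [190. 189.] 0.9
bottle_crate 0 0.0 0.0 [0. 0.] 0.0
cutlery_pan 1356 584.1 266.0 [177. 165.] 0.2
spoon bowlward [-0.95175909 -0.30684627] -162.1307256003962 len 0.13222847976072913 grip [0.41907533 0.11909525] hmean w 0.00021281051912494343 slope [0.03920334 0.00102906]
top
red_cup_center [ 0.3647 -0.2618  0.0285] 0.0014 225 handle 22 3.7996661008509665
[... 209 characters left out ...]
0.1343] body 208 (array([0.3613, 0.2726, 0.027 ]), 0.0003) neck 68 (array([0.3614, 0.2723, 0.0135]), 0.0004)
amber_bottle_center cap 187 [0.4285 0.0032 0.1345] body 33 (array([0.4282, 0.0032, 0.027 ]), 0.0003) neck 2 (None, None)
stored_bottle_center cap 190 [ 0.6472 -0.2227  0.1389] body 268 (array([ 0.6482, -0.2237,  0.027 ]), 0.0008) neck 87 (array([ 0.6308, -0.2075,  0.0135]), 0.0033)
cup_carrier 798 631.4 13.0 [187. 187.] 1.1
bottle_crate 1095 598.7 -270.2 [185. 185.] 88.3
cutlery_pan 1490 582.5 267.0 [176. 163.] 0.4
spoon bowlward [-0.94128462 -0.33761407] -160.26842311483117 len 0.1313077125412443 grip [0.41754268 0.12086651] hmean w 8.937630998488305e-05 slope [0.01215341 0.00036843]
```

View pics/cups.png

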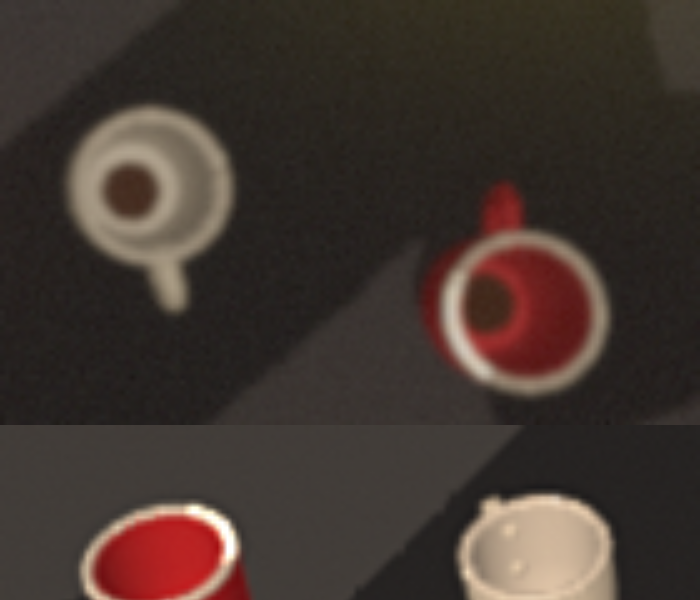

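The crop shows the white cup's handle pointing down and slightly right, and the red one's pointing up, which matches the fits (−167° and 4°). Both cameras agree within about 2 mm. Bottles go first, since the amber one stands near the gripper body's space when picking up the spoon.

```bash
cat > a.py <<'E'
from m import *
from scipy.spatial.transform import Rotation as Ro
CAR=(.632,.013,1.0);CRA=(.5985,-.2702,-1.7);PAN=(.583,.2665,.3)
def loc(F,x,y):
    a=np.radians(F[2]);return F[0]+x*np.cos(a)-y*np.sin(a),F[1]+x*np.sin(a)+y*np.cos(a)
def q(deg): return (Ro.from_euler("z",deg,degrees=True)*Ro.from_euler("x",180,degrees=True)).as_quat()
def choose(p,yp,t,yt,z):
    best=None
    for k in(0,180):
        for kk in(0,360,-360):
            A=inverse_kinematics([*p,z],q(yp+k));B=inverse_kinematics([*t,z],q(yt+k))
        if A is not None and B is not None:
            s=max(abs(A[5]),abs(B[5]))
            if best is None or s<best[0]: best=(s,k)
    print("j6max",best);return best[1]
def carry(p,yp,t,yt,zg,zt,zhi,openw,relw,lift):
    """zg/zt: TCP heights at grasp/place; zhi: approach height; lift: travel height"""
    k=choose(p,yp,t,yt,zhi);a,b=q(yp+k),q(yt+k)
    move_ptp([*p,max(zhi,.2)],a);move_gripper(openw)
    servo_line([*p,zhi],a);hit=servo_line([*p,zg],a,.1,contact_N=8)
    if hit: print("CONTACT on descent",current_position(),current_force());
    move_gripper(0);print("gap",current_finger_gap())
    servo_line([*p,lift],a,.15);print("gap lifted",current_finger_gap(),current_force())
    move_ptp([*t,lift],b);servo_line([*t,zt+.02],b,.15)
    h=servo_line([*t,zt-.004],b,.03,contact_N=3);z=current_position()[2]
    print("down",h,"z",z,"expected",zt)
    move_gripper(relw);servo_line([*t,lift],b,.15)
    print("t",current_clock(),"gap",current_finger_gap())
E
python3 - <<'E'
from a import *
print(current_clock())
carry((.4285,.0035),0,loc(CRA,-.044,-.044),-1.7,.097,.102,.16,.06,.05,.25)
for n in("scene","top"):
    c=capture(n)
    for s in silhouettes(n,"amber_bottle_center")[:2]:
        P=cloud(c)[s["region"]];P=P[~np.isnan(P[:,0])];print(n,s["conf"],np.nanmedian(P,0),np.nanmax(P[:,2]))
cv2.imwrite("pics/s1.png",capture("scene")["image"])
E
```

```text
2.5
j6max (np.float64(0.593661532818468), 0)
gap 0.026637338308856662
gap lifted 0.026323839422972135 [-0.2432295  -0.17921841 -1.13602658]
down True z 0.10175594953449373 expected 0.102
t 12.875 gap 0.04983666313436727
top 0.6 [ 0.54625661 -0.29943041  0.0884694 ] 0.1426974181875195
```

View pics/s1.png

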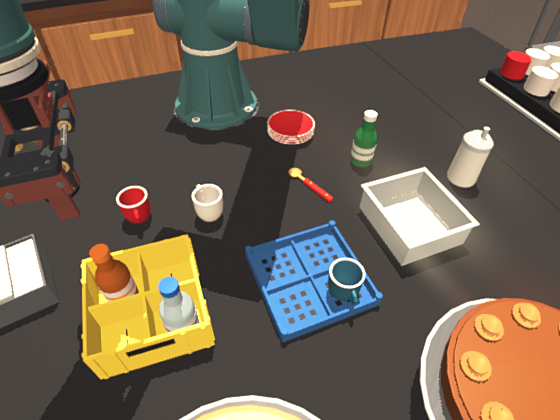

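The amber bottle stands upright in the near pocket of the crate (115,275), and nothing else has moved. Now the green bottle and the spoon.

```bash
python3 - <<'E'
from a import *
carry((.3615,.2715),0,loc(CRA,-.044,.044),-1.7,.097,.102,.16,.06,.05,.25)
carry((.418,.120),-70,loc(PAN,.0165,0),-89.7,.002,.0055,.08,.04,.03,.2)
cv2.imwrite("pics/s2.png",capture("scene")["image"])
E
```

```text
j6max (np.float64(0.4911686155054311), 0)
gap 0.02658962742309442
gap lifted 0.02639682737631638 [ 0.10389214  0.42169837 -2.30462836]
down True z 0.10174702559333991 expected 0.102
t 24.0 gap 0.05002074265030892
j6max (np.float64(1.7994025940774367), 180)
gap 0.011562218176926455
gap lifted 0.011637693177452994 [-0.74644566  0.03783971 -0.78281151]
down True z 0.005082657593496111 expected 0.0055
t 34.55 gap 0.030361659871519345
```

View pics/s2.png

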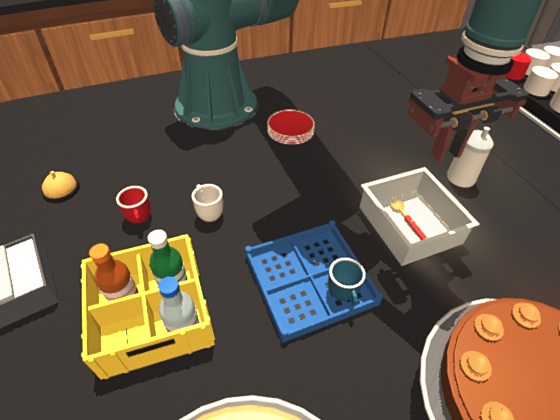

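The spoon lies in the pan (410,220), and both bottles stand in the crate at (115,275) and (165,260). Now the cups.

```bash
python3 - <<'E'
from a import *
carry((.412,-.119),-257,loc(CAR,-.045,.045),-314,.026,.032,.1,.084,.08,.23)
carry((.3655,-.262),-86,loc(CAR,.045,-.045),-134,.026,.032,.1,.084,.08,.23)
p=current_position();servo_line([p[0],p[1],.3]);move_ptp([.3,-.45,.3],q(-90) if inverse_kinematics([.3,-.45,.3],q(-90)) is not None else q(90))
cap()
for n in CAP:
    for k in "red_cup_center white_cup_center stored_cup_center green_bottle_center amber_bottle_center stored_bottle_center spoon_grip".split():
        P=pts(n,k)
        if len(P): print(n,k,np.median(P,0).round(3),np.percentile(P,[2,98],axis=0)[:,2].round(3), circ(P[P[:,2]>.0625],.0285) if "cup" in k else "")
    cv2.imwrite(f"pics/{n}3.png",CAP[n]["image"])
E
```

```text
j6max (np.float64(2.240236357242749), 0)
gap 0.05797242043188041
gap lifted 0.05816865687509757 [ 0.19306024  0.45271652 -2.38185615]
down True z 0.032120840032616386 expected 0.032
t 46.1667 gap 0.08010190074839485
j6max (np.float64(2.1910060840008736), 0)
gap 0.05789944706591068
gap lifted 0.0579944196232906 [ 0.49270579 -0.84653357 -2.35883863]
down True z 0.03211812946388244 expected 0.032
t 57.1 gap 0.08017687825381574
scene red_cup_center [ 0.67  -0.028  0.048] [0.006 0.068] (array([ 0.6778, -0.0308,  0.0285]), 0.0013)
scene white_cup_center [0.583 0.06  0.049] [0.015 0.069] (array([0.5863, 0.0574, 0.0285]), 0.0013)
scene stored_cup_center [0.675 0.057 0.049] [0.013 0.068] (array([0.6793, 0.055 , 0.0285]), 0.0013)
scene green_bottle_center [ 0.569 -0.221  0.091] [0.03  0.141] 
scene amber_bottle_center [0.676 0.057 0.049] [0.013 0.068] 
scene stored_bottle_center [ 0.662 -0.221  0.092] [0.049 0.141] 
scene spoon_grip [0.579 0.264 0.012] [0.004 0.016] 
top red_cup_center [ 0.687 -0.033  0.04 ] [0.005 0.069] (array([ 0.6753, -0.0307,  0.0285]), 0.0014)
top white_cup_center [0.59  0.06  0.037] [0.01  0.068] (array([0.5841, 0.057 , 0.0285]), 0.0014)
top stored_cup_center [0.687 0.057 0.041] [0.01  0.068] (array([0.6767, 0.0563, 0.0285]), 0.0013)
top green_bottle_center [ 0.548 -0.214  0.088] [0.008 0.141] 
top amber_bottle_center [ 0.547 -0.3    0.088] [0.016 0.141] 
top stored_bottle_center [ 0.637 -0.215  0.087] [0.008 0.141] 
top spoon_grip [0.577 0.267 0.01 ] [0.001 0.016]
```

View pics/scene3.png

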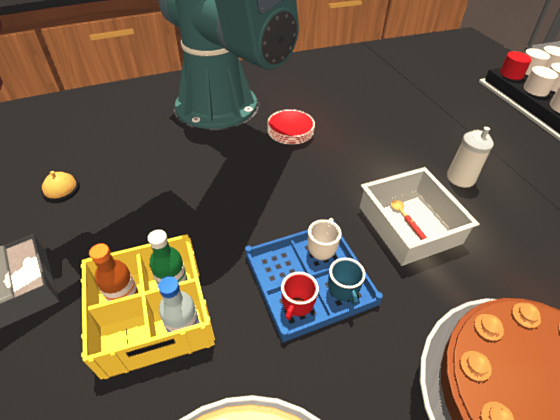

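View pics/top3.png

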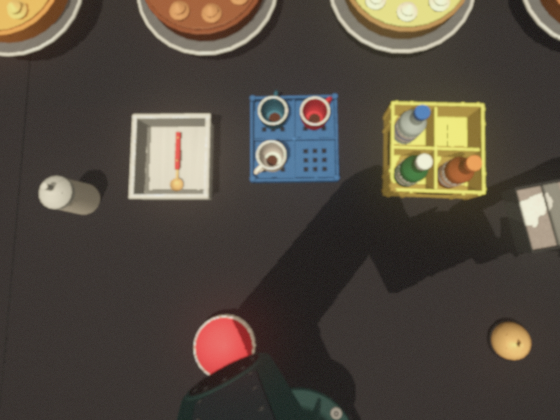

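Everything is stored. The cups sit at (300,295) and (323,240) in the scene view, and both bottles stand in their pockets. The spoon is at (178,160) in the top view, and the arm is clear.

```bash
python3 -c "
from bench import *
sleep(.5);close_job()"
```

```text
the job is handed in; nothing more can be done
```

I sorted all five items and handed the job in at about 60 s of the 136 s allowed. No verdict is reported, so this rests on my own checks.

- **Cups:** red is in the carrier's +x, −y bay and white in its −x, +y bay. Both stand upright with rims at about 66–68 mm, as expected on the 6 mm floor. They are within about 2 mm of the spots I aimed for.
- **Bottles:** amber is in the crate's −x, −y pocket and green in its −x, +y pocket. Both stand upright, with cap tops at about 141 mm.
- **Spoon:** it lies flat in the middle of the pan, with its top 13–16 mm above the counter.
- **Stored items:** the stored cup is within 1 mm of its first measurement. I did not refit the stored bottle's axis, but its rough readings and picture are unchanged.
- **Gentleness:** each set-down stopped on contact within 0.5 mm of the height I expected, and the grasp descents reported no contact.

**Disagreements:**
- In the last scene picture, the detector reported the stored cup as the amber bottle. The top camera and both pictures show the amber bottle in place.
- The first scene-camera fit of the green bottle was off because of stray points, so I used the top-camera fit.
- The stored cup's handle points along +x rather than towards the outer corner. It was like that at the start.

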